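# Find the slack spring clip on the gluing board

## Robot

A 6-joint arm with a two-finger parallel gripper is mounted at the origin on the work surface. World frame = base frame: x ahead of the robot, y to its left, z up, the work surface at z = 0. Lengths are in m, angles in rad, forces in N, time in s.
With the tool pointing down it reaches from about 0.275 to 0.825 m from the base axis. Payload 5.2 kg.
Tool frame: the origin (TCP) lies midway between the tips of the shut fingers; the grasp point (between the pads) lies 19 mm behind it; z points along the fingers, y is the direction in which the jaws open and shut (so a half turn about z gives the same grasp; the last joint's range is limited). The gripper opens to 93 mm and grips with 3 to 60 N. Pads are 15 mm wide; open, the fingers measure 128 mm over their backs; the gripper's body (75 mm by 188 mm) begins 65 mm behind the grasp point.
Start: joints at [1.011, 0.259, 1.535, -0, 1.348, -0.203], TCP at [0.192, 0.515, 0.219] pointing down, gripper open.
Joint ranges: [-3.14, 3.14], [-0.91, 2.08], [0.19, 2.58], [-1.22, 4.36], [0.22, 2.71], [-3.12, 3.12]. Speed limits (rad/s): [2.57, 2.57, 3.14, 3.14, 3.14, 3.14].

## Interface

Orientations are given as a unit quaternion [x, y, z, w].
In Python, from cell import * gives the robot as it stands. Calls block until the motion is done:
- goto(position, orientation): joint-space move of the TCP to a pose.
- move_straight(position, frame=None, v=0.15, contact_N=None): straight line of the TCP; frame=None keeps the orientation; v is the mean speed in m/s. With contact_N (N) it stops when the force on the tool has changed by that much, and returns True; else False.
- move_joints(angles): joint-space move.
- command_gripper(opening): finger opening in m; the grip force is fixed at half the most; returns when the fingers have stopped.
- hold(seconds).
- solve_ik(position, orientation): joint angles nearest the present ones, or None.
- read_state(): the state.
- camera(name): name is "scene" or "side" or "wrist"; returns (picture, depth): 420x560x3 uint8, red, green, blue; 420x560 float32, m along the optical axis (not along the pixel's ray), 0 where there is no reading.
- camera_model(name): a dict with "mtx" (3x3 intrinsics, pixels), "dist" ([k1, k2, p1, p2, k3] as OpenCV has them; the pictures are not rectified), "position" and "rotation" of the camera in the world. Camera axes: x right, y down, z forward; pixel columns grow to the right and rows downward; lengths in m; the calibration is good to about 2 mm. A picture is of the moment at which its call begins: read the wrist's pose just before it. camera_model takes no time and is no camera call; for the wrist camera it gives the pose at the moment of the call.
A pose or a line that the arm cannot do raises PlanningError and nothing moves.
- sign_off(): hands the job in, once; it reports no verdict.
The state is a dict: "time_s": time; "q": joint angles; "dq": joint speeds; "effort": joint torques, N m; "position": TCP position; "tcp_rot": TCP orientation; "wrist_force": force on the tool from outside, world axes, zero at the start; "ft_torque": the same for the moment, N m; "width": finger opening in m.
Only numpy, scipy, OpenCV 4.12 (cv2) and the standard library are available. Lean on these libraries where they do the work, as an engineer would, in place of code of your own. Each camera call takes 0.05 s, during which the arm holds its last target. There are 200 camera calls.

## Task

One of the three spring clips on the gluing board has gone slack. Working from left to right as seen from the robot, press each tongue on its rubber pad with about 8 N (never over 12 N on a tongue, which would strain it), hold at least half a second, judge how far it gives and let it spring back; then put the wooden ring over the stud of the clip that gives the most, so that it sits flat on the foot plate, and let go. Leave the bowl, mug and tumbler where they are.

Things in the scene. Friction and masses are not known exactly. Their poses are not given: they have to be found in the camera images.
- board: plywood board, 310 x 280 x 18 mm, fixed flat on the table. Origin: centre of its underside; its +y axis points to the left as seen from the robot, its +x axis away from the robot. It carries the three clips side by side, about 95 mm apart along its y.
- clip_a: one of three clips of like look, fixed in the board (letters are no clue). Dark foot plate 230 x 50 x 14 mm, sunk into the board to its own depth; post (85 mm) at its far end, stud near its -x end, tongue between. Origin: on the plate's underside; axes as the board's; stud axis at x -115 mm, pad centre at x -5 mm, y 0; plate top at z 14 mm.
- tongue_a: steel tongue of clip_a, 120 x 26 x 3 mm, fixed at its far end (origin: the root), free end at x -120 mm, level (to 0.012 rad) at rest, 50 mm above the plate. Swings down at most 0.34 rad (20 mm at mid-span) and springs back; force grows in proportion to give: under 8 N on the pad a sound one gives 4 to 7 mm there, the slack one over 12 mm.
- pad_a: black rubber disc, 24 mm across and 5 mm thick, on top of the tongue of clip_a at mid-span: the place to press. Origin: centre of its underside (its top, 5 mm higher, is 70.5 mm above the clip's origin when unloaded).
- stud_a (a point): centre of the top of the steel stud of clip_a: upright, 10 mm diameter, standing 30 mm above the foot plate.
- clip_b: one of three clips of like look, fixed in the board (letters are no clue). Dark foot plate 230 x 50 x 14 mm, sunk into the board to its own depth; post (85 mm) at its far end, stud near its -x end, tongue between. Origin: on the plate's underside; axes as the board's; stud axis at x -115 mm, pad centre at x -5 mm, y 0; plate top at z 14 mm.
- tongue_b: steel tongue of clip_b, 120 x 26 x 3 mm, fixed at its far end (origin: the root), free end at x -120 mm, level (to 0.012 rad) at rest, 50 mm above the plate. Swings down at most 0.34 rad (20 mm at mid-span) and springs back; force grows in proportion to give: under 8 N on the pad a sound one gives 4 to 7 mm there, the slack one over 12 mm.
- pad_b: black rubber disc, 24 mm across and 5 mm thick, on top of the tongue of clip_b at mid-span: the place to press. Origin: centre of its underside (its top, 5 mm higher, is 70.5 mm above the clip's origin when unloaded).
- stud_b (a point): centre of the top of the steel stud of clip_b: upright, 10 mm diameter, standing 30 mm above the foot plate.
- clip_c: one of three clips of like look, fixed in the board (letters are no clue). Dark foot plate 230 x 50 x 14 mm, sunk into the board to its own depth; post (85 mm) at its far end, stud near its -x end, tongue between. Origin: on the plate's underside; axes as the board's; stud axis at x -115 mm, pad centre at x -5 mm, y 0; plate top at z 14 mm.
- tongue_c: steel tongue of clip_c, 120 x 26 x 3 mm, fixed at its far end (origin: the root), free end at x -120 mm, level (to 0.012 rad) at rest, 50 mm above the plate. Swings down at most 0.34 rad (20 mm at mid-span) and springs back; force grows in proportion to give: under 8 N on the pad a sound one gives 4 to 7 mm there, the slack one over 12 mm.
- pad_c: black rubber disc, 24 mm across and 5 mm thick, on top of the tongue of clip_c at mid-span: the place to press. Origin: centre of its underside (its top, 5 mm higher, is 70.5 mm above the clip's origin when unloaded).
- stud_c (a point): centre of the top of the steel stud of clip_c: upright, 10 mm diameter, standing 30 mm above the foot plate.
- collar: dark wooden marker ring, loose, flat on the table to the right of the board: 34 mm outer diameter, 15 mm bore, 22 mm high, about 50 g. Origin: centre of its underside; z along the bore.
- bowl: ochre bowl, 110 mm across, 60 mm high, a bystander. Origin: centre of its underside.
- mug: white mug, 80 mm across, 90 mm high, a bystander. Origin: centre of its underside.
- tumbler: glass tumbler, 76 mm across, 95 mm high, a bystander. Origin: centre of its underside.
Not all that is in view belongs to the job. Of the things that look like the collar, take the one that is farthest to the robot's right at the start.

How it is judged:
On the way, in this order (a step that is already met when the one before it is completed fails the run):
1. the pad of the left clip is pressed with 6 to 10 N for 0.4 s (((y of clip_a in the frame of board above 0.05 m and contact force between anything else and pad_a between 6 and 10 N) or (y of clip_b in the frame of board above 0.05 m and contact force between anything else and pad_b between 6 and 10 N) or (y of clip_c in the frame of board above 0.05 m and contact force between anything else and pad_c between 6 and 10 N))), for 0.4 s.
2. the pad of the middle clip is pressed with 6 to 10 N for 0.4 s (((y of clip_a in the frame of board between -0.05 and 0.05 m and contact force between anything else and pad_a between 6 and 10 N) or (y of clip_b in the frame of board between -0.05 and 0.05 m and contact force between anything else and pad_b between 6 and 10 N) or (y of clip_c in the frame of board between -0.05 and 0.05 m and contact force between anything else and pad_c between 6 and 10 N))), for 0.4 s.
3. the pad of the right clip is pressed with 6 to 10 N for 0.4 s (((y of clip_a in the frame of board below -0.05 m and contact force between anything else and pad_a between 6 and 10 N) or (y of clip_b in the frame of board below -0.05 m and contact force between anything else and pad_b between 6 and 10 N) or (y of clip_c in the frame of board below -0.05 m and contact force between anything else and pad_c between 6 and 10 N))), for 0.4 s.
At the end, for the whole second after the job is handed in: The wooden ring lies over the stud of the slack clip (the one that gives the most; at rest its tongue droops by a hair, 0.012 rad, the sound ones by 0.005), within 6 mm of the stud's axis, its underside within 4 mm of the foot plate's top, tilted less than 0.1 rad, at rest (((horizontal distance between collar and stud_a below 0.006 m and z of collar in the frame of clip_a between 0.01 and 0.018 m and angle between collar's own z axis and vertical below 0.1 rad and linear speed of collar below 0.02 m/s and angle between tongue_a's own z axis and vertical above 0.008 rad) or (horizontal distance between collar and stud_b below 0.006 m and z of collar in the frame of clip_b between 0.01 and 0.018 m and angle between collar's own z axis and vertical below 0.1 rad and linear speed of collar below 0.02 m/s and angle between tongue_b's own z axis and vertical above 0.008 rad) or (horizontal distance between collar and stud_c below 0.006 m and z of collar in the frame of clip_c between 0.01 and 0.018 m and angle between collar's own z axis and vertical below 0.1 rad and linear speed of collar below 0.02 m/s and angle between tongue_c's own z axis and vertical above 0.008 rad))); the robot touches nothing.
It fails at once if a tongue is loaded with more than 13 N (contact force between anything else and tongue_a above 13 N or contact force between anything else and tongue_b above 13 N or contact force between anything else and tongue_c above 13 N).
It fails at once if the bowl, mug or tumbler is moved by more than 20 mm (distance of any of bowl, mug, tumbler from where it was at the start of the episode above 0.02 m).
It also fails if it takes over 72 s, if anything falls off the work surface, if the arm or the gripper's body presses on something with over 40 N, if the wrist force passes 120 N, or if a joint passes its speed limit or range.

## Working session

There is one attempt and no reset: what is moved stays moved. The work goes in short steps, each a Python script; the robot and the scene stay as the last script left them, time stands still between calls to the robot, and variables do not carry over. Pictures are saved under pics/ and viewed, about 8 in all and at most 12, crops included, and the job is handed in when it is done.

```bash
ls; mkdir -p pics; cat > h.py <<'E'
from cell import *
import numpy as np, cv2
def save(n,img): cv2.imwrite('pics/'+n,cv2.cvtColor(img,cv2.COLOR_RGB2BGR))
def ray(m,uv):
    p=cv2.undistortPoints(np.array([[uv]],float),np.array(m["mtx"],float),np.array(m["dist"],float))[0,0]
    return np.array([p[0],p[1],1.])
def at_z(m,uv,z):
    d=np.array(m["rotation"])@ray(m,uv); o=np.array(m["position"]); return o+d*(z-o[2])/d[2]
def at_d(m,uv,dep): return np.array(m["position"])+np.array(m["rotation"])@(ray(m,uv)*dep)
E
python3 - <<'E'
from h import *
s=read_state(); print(s)
for n in("scene","side"):
    m=camera_model(n); p,d=camera(n); save(n+'0.png',p); np.savez(n+'0.npz',p=p,d=d); print(n,m)
E
```

```text
pics
{'time_s': 0.0, 'q': array([ 1.01117307e+00,  2.59344021e-01,  1.53605637e+00, -3.28714810e-05,
        1.34798275e+00, -2.02858515e-01]), 'dq': array([ 0.00022058,  0.0010585 ,  0.00163506,  0.00036286, -0.00015088,
       -0.00206571]), 'effort': array([ 5.56391005e-04, -4.37299740e+01, -2.84003198e+01,  7.21142767e-02,
        4.09950572e-02, -1.41999808e-04]), 'position': array([0.19181542, 0.51489963, 0.21782787]), 'tcp_rot': array([ 1.77434187e-01,  9.84132261e-01, -8.36932304e-04, -3.18220418e-04]), 'wrist_force': array([-0.76914349,  0.38947038,  1.48021382]), 'ft_torque': array([-0.03613719,  0.00086561,  0.00329495]), 'width': 0.09319383342799505}
scene {'mtx': array([[449.17647655,   0.        , 281.17528889],
       [  0.        , 449.17647655, 213.89831432],
       [  0.        ,   0.        ,   1.        ]]), 'dist': array([-0.13093807,  0.        ,  0.        ,  0.        ,  0.        ]), 'position': array([1.16238003, 0.53056465, 0.81792129]), 'rotation': array([ 0.37362737,  0.840991  , -0.35378805, -0.16724455])}
side {'mtx': array([[476.82767025,   0.        , 284.71940968],
       [  0.        , 476.82767025, 210.79987644],
       [  0.        ,   0.        ,   1.        ]]), 'dist': array([-0.03553513,  0.        ,  0.        ,  0.        ,  0.        ]), 'position': array([ 0.12570017, -0.71656524,  0.86203515]), 'rotation': array([ 0.87931596, -0.23831191,  0.11478659, -0.39602388])}
```

View pics/scene0.png

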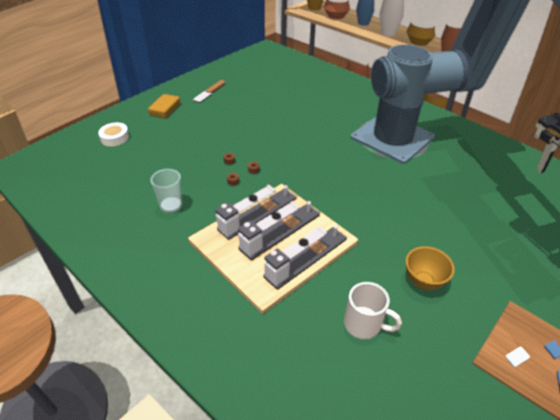

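View pics/side0.png

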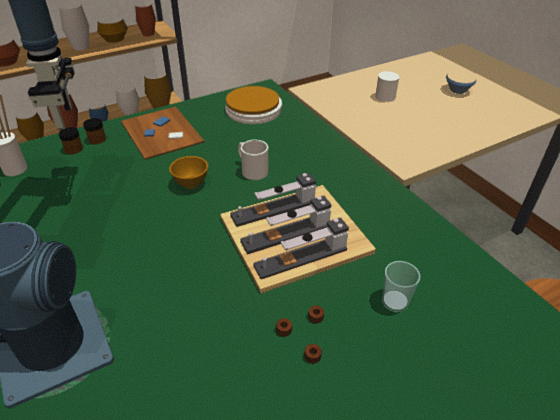

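The scene picture shows the board at about (273,240) with three clips. In the side view the pads are at about (279,189), (292,214) and (308,238). There are three ring candidates in the side view: (284,327), (316,314) and (314,354). I'll compute world positions and enlarge the crops.

```bash
cat > h.py <<'E'
from cell import *
import numpy as np, cv2
from scipy.spatial.transform import Rotation as R
np.set_printoptions(precision=4,suppress=True)
def save(n,img): cv2.imwrite('pics/'+n,cv2.cvtColor(img,cv2.COLOR_RGB2BGR))
def ray(m,uv):
    p=cv2.undistortPoints(np.array([[uv]],float),np.array(m["mtx"],float),np.array(m["dist"],float))[0,0]
    return R.from_quat(m["rotation"]).apply([p[0],p[1],1.])
def at_z(m,uv,z):
    d=ray(m,uv); o=np.array(m["position"]); return o+d*(z-o[2])/d[2]
def blobs(mask,lo,hi):
    n,l,s,c=cv2.connectedComponentsWithStats(mask.astype(np.uint8))
    return [(c[i],s[i]) for i in range(1,n) if lo<s[i,4]<hi]
E
python3 - <<'E'
from h import *
for n,box in(("scene",(180,140,370,310)),("side",(210,165,410,370))):
    m=camera_model(n); f=np.load(n+'0.npz'); p=f['p']
    h=cv2.cvtColor(p,cv2.COLOR_RGB2HSV)
    r=p.astype(int); mk=(r[...,0]>r[...,1]*1.4)&(r[...,2]<r[...,0]*.8)&(h[...,2]<140)
    for c,s in blobs(mk,20,400):
        if box[0]<c[0]<box[2] and box[1]<c[1]<box[3]: print(n,'red',c,s[4],at_z(m,c,.018)[:2])
    pads=[(279,189),(292,214),(308,238)] if n=="side" else [(253,199),(277,215),(304,242)]
    for q in pads:
        y,x=q[1],q[0]; w=h[y-9:y+10,x-12:x+13,2]<60
        b=blobs(w,10,300); b=[(c+[x-12,y-9],s[4]) for c,s in b]
        for c,a in b: print(n,'pad',c,a,at_z(m,c,.0735)[:2])
    y=h[...,:]; wood=(h[...,0]>12)&(h[...,0]<28)&(h[...,2]>150)
    x0,y0,x1,y1=box; cr=cv2.resize(p[y0:y1,x0:x1],None,fx=2.8,fy=2.8,interpolation=cv2.INTER_CUBIC); save(n+'_crop.png',cr)
E
```

```text
scene red [228.7848 158.2025] 79 [ 0.4611 -0.2826]
scene red [253.4872 167.3974] 78 [ 0.4432 -0.1983]
scene red [232.5055 178.8571] 91 [ 0.52   -0.2052]
scene pad [252.4  197.92] 25 [ 0.5826 -0.0643]
scene pad [275.3226 215.    ] 31 [0.5891 0.0184]
scene pad [303. 242.] 31 [0.6116 0.1227]
side red [260.3137 207.5294] 51 [0.5749 0.1484]
side red [271.9375 233.5312] 64 [0.5524 0.045 ]
side red [286.4868 257.8421] 76 [ 0.5413 -0.0458]
side red [315.6948 313.8967] 213 [ 0.5114 -0.219 ]
side red [283.662  326.8796] 216 [ 0.4346 -0.2129]
side red [312.4835 352.9835] 242 [ 0.4529 -0.2959]
side pad [278.2683 188.6098] 41 [0.623  0.1352]
side pad [288.3636 197.6364] 11 [0.6269 0.0899]
side pad [291.4757 210.7087] 103 [0.6073 0.0421]
side pad [300.2917 222.2083] 24 [ 0.6039 -0.005 ]
side pad [306.9683 236.1587] 63 [ 0.5917 -0.0541]
side pad [315.3953 245.6047] 43 [ 0.5918 -0.0902]
```

View pics/side_crop.png

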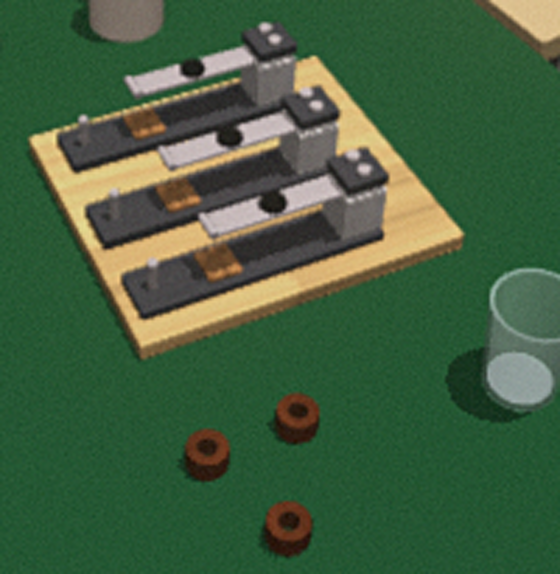

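In the enlarged crop, three dark red rings sit right of the board. By y they are (316,314) at about -0.21, (284,327) at about -0.21, and (312,353) at about -0.29. The last is farthest to the robot's right, so it's the collar. Next I'll take a wrist view over the board.

```bash
cat >> h.py <<'E'
def down(yaw): return (R.from_euler('z',yaw)*R.from_euler('x',np.pi)).as_quat()
YB=np.pi-.16
E
python3 - <<'E'
from h import *
goto([.56,.03,.36],down(YB)); command_gripper(0.0); hold(.3)
s=read_state(); print(s['time_s'],s['q'],s['wrist_force'],s['position'])
m=camera_model('wrist'); p,d=camera('wrist'); print(m); save('w1.png',p); np.savez('w1.npz',p=p,d=d,**m)
print(m['mtx'])
E
```

```text
4.0833 [-0.1454  0.2263  1.2404 -0.      1.6749 -1.5562] [ 0.2628 -0.101   0.1978] [0.56 0.03 0.36]
{'mtx': array([[352.7067,   0.    , 280.2677],
       [  0.    , 352.7067, 211.6126],
       [  0.    ,   0.    ,   1.    ]]), 'dist': array([-0.0352,  0.    ,  0.    ,  0.    ,  0.    ]), 'position': array([0.4801, 0.0433, 0.5269]), 'rotation': array([0.7531, 0.6417, 0.0939, 0.1104])}
[[352.7067   0.     280.2677]
 [  0.     352.7067 211.6126]
 [  0.       0.       1.    ]]
```

View pics/w1.png

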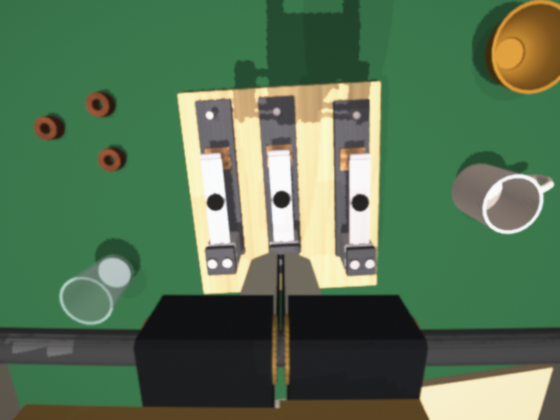

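The wrist view shows pads at (216,202), (281,199) and (360,202), and studs at (210,115), (277,112) and (357,115). The collar candidate is the outermost ring at (48,128). Image left is the robot's right.

```bash
python3 - <<'E'
from h import *
f=np.load('w1.npz'); m={k:f[k] for k in('mtx','dist','position','rotation')}; p=f['p']; d=f['d']
g=cv2.cvtColor(p,cv2.COLOR_RGB2GRAY)
P=[]
for x,y in[(360,202),(281,199),(216,202)]:
    b=max(blobs(g[y-13:y+14,x-11:x+12]<60,20,600),key=lambda b:b[1][4]); c=b[0]+[x-11,y-13]
    P.append(at_z(m,c,.0745)); print('pad',c,b[1],P[-1],d[y,x])
S=[]
for x,y in[(357,115),(277,112),(210,115)]:
    w=g[y-9:y+10,x-9:x+10]; b=max(blobs(w>110,4,200),key=lambda b:b[1][4]); c=b[0]+[x-9,y-9]
    S.append(at_z(m,c,.048)); print('stud',c,b[1],S[-1])
for a,b in zip(P,S): v=(a-b)[:2]; print('pad-stud',np.linalg.norm(v),np.arctan2(v[1],v[0]))
r=p.astype(int); mk=(r[...,0]>r[...,1]*1.5)&(r[...,0]<170)
for c,s in blobs(mk,60,900):
    if c[0]<130 and c[1]<190: print('ring',c,s[4],at_z(m,c,.02))
v=(P[0]-P[2])[:2]; print('yaw',np.arctan2(-v[0],v[1]))
E
```

```text
pad [359.8081 202.186 ] [  4   6  15  15 172] [0.6176 0.1283 0.0745] 0.4581628
pad [281.157 199.093] [  4   6  15  15 172] [0.5968 0.0256 0.0745] 0.45574632
pad [214.9471 201.7647] [  3   6  15  15 170] [ 0.5865 -0.0619  0.0745] 0.4591
stud [356.0962 114.7692] [ 5  5  8  9 52] [0.5062 0.14   0.048 ]
stud [275.9649 111.193 ] [ 3  4 10  9 57] [0.4852 0.0367 0.048 ]
stud [209.6867 116.1988] [  3   0  16  19 166] [ 0.4774 -0.0505  0.048 ]
pad-stud 0.11204776833590666 -0.10467961752284752
pad-stud 0.11221257527612502 -0.09867949320196315
pad-stud 0.10963754499566677 -0.10422162651851351
ring [ 99.5371 104.024 ] 458 [ 0.4357 -0.2043  0.02  ]
ring [ 48.3387 127.3651] 493 [ 0.4538 -0.2871  0.02  ]
ring [111.1341 158.9659] 410 [ 0.5123 -0.2102  0.02  ]
yaw -0.16238415445961624
```

```bash
cat > press.py <<'E'
from h import *
YP=np.pi-.104
def F(n=5):
    v=[]
    for _ in range(n): v.append(read_state()['wrist_force'][2]); hold(.02)
    return np.mean(v)
def press(x,y):
    goto([x,y,.11],down(YP)); hold(.2); f0=F()
    hit=move_straight([x,y,.06],v=.02,contact_N=1.5); s=read_state(); zc=s['position'][2]
    print('contact',hit,zc,F()-f0)
    z=zc; pts=[]; target=8
    for i in range(14):
        hold(.08); f=F(3)-f0; zz=read_state()['position'][2]; pts.append((zz,f))
        if abs(f-target)<.5: break
        if len(pts)>1 and abs(pts[-1][1]-pts[-2][1])>.3: k=abs((pts[-1][1]-pts[-2][1])/(pts[-1][0]-pts[-2][0]))/1e3
        else: k=1.6
        z-=np.clip((target-f)/max(k,.5),-2,2)*.8e-3
        if z<.050: break
        move_straight([x,y,z],v=.02)
    hold(.7); s=read_state(); f=F(); a=np.array(pts); print(a.T)
    k=np.polyfit(a[:,0],a[:,1],1); rest=-k[1]/k[0]; print('hold F',f,'z',s['position'][2],'k N/mm',k[0]/1e3,'rest',rest,'give',rest-s['position'][2])
    move_straight([x,y,.11],v=.06); print('after',F()-f0,'t',read_state()['time_s'])
E
python3 -c "
from press import *
press(.6176,.1283)"
```

```text
contact True 0.08388744212380075 2.151880319482602
[[0.0841 0.0825 0.0812]
 [2.4408 4.7004 7.5248]]
hold F 7.174421618085911 z 0.08125460525134412 k N/mm -1.7996983171134375 rest 0.08531648891795454 give 0.004061883666610422
after 0.08460814668898593 t 9.3333
```

Contact came at z 0.085, but I expected 0.0745. I'll check the heights with the depth image before trusting this press.

```bash
python3 - <<'E'
from h import *
f=np.load('w1.npz'); m={k:f[k] for k in('mtx','dist','position','rotation')}; d=f['d']
def pt(u,v):
    w=d[v-2:v+3,u-2:u+3]; return m['position']+ray(m,(u,v))*np.median(w[w>0])
for n,u,v in[('padL',360,202),('padM',281,199),('padR',215,202),('plateL',352,140),('plateR',215,140),('board',310,120),('board2',245,180),('table',150,60),('table2',440,300),('postR',228,252),('postL',350,252),('tongueL',360,225),('studL',356,115),('studM',276,111)]: print(n,pt(u,v))
p,dd=camera('wrist'); save('w2.png',p)
E
```

```text
padL [0.6139 0.1264 0.086 ]
padM [0.5935 0.0259 0.0867]
padR [ 0.5845 -0.0596  0.0842]
plateL [0.5402 0.1346 0.0295]
plateR [ 0.5101 -0.054   0.0276]
board [0.5047 0.0813 0.0188]
board2 [ 0.5743 -0.0243  0.0187]
table [ 0.3889 -0.126   0.0009]
table2 [0.8335 0.2615 0.0008]
postR [ 0.6527 -0.055   0.0929]
postL [0.6775 0.1051 0.0951]
tongueL [0.6472 0.1243 0.0811]
studL [0.5058 0.1375 0.0596]
studM [0.4848 0.0369 0.0605]
```

View pics/w2.png

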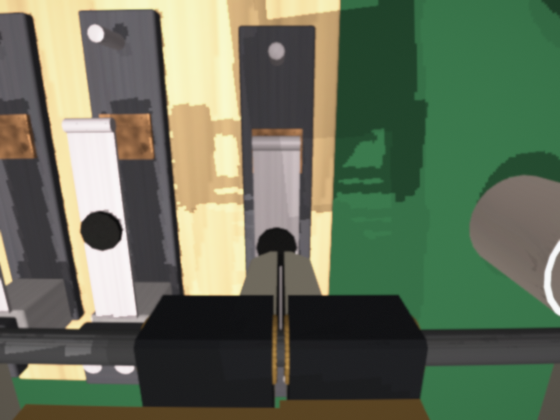

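Depth confirms that the clips stand 11 mm higher than I assumed: plate top at about 0.0285, pad top at about 0.0855. The fingers did land on the pad, with contact at 0.0853, about 4 mm off centre. The picture shows the tool over the left pad at (277,245), all undisturbed. I'll correct the plane heights and press the other two.

```bash
python3 - <<'E'
from press import *
f=np.load('w1.npz'); m={k:f[k] for k in('mtx','dist','position','rotation')}
P=[at_z(m,c,.0855) for c in[(359.8,202.2),(281.2,199.1),(214.9,201.8)]]
S=[at_z(m,c,.059) for c in[(356.1,114.8),(276,111.2),(209.7,115.5)]]
for a,b in zip(P,S): print(a,b,np.linalg.norm((a-b)[:2]))
for q in P[1:]: press(*q[:2])
E
```

```text
[0.6143 0.1262 0.0855] [0.5056 0.1378 0.059 ] 0.10928144952609785
[0.594  0.0261 0.0855] [0.4851 0.0369 0.059 ] 0.10947747368091325
[ 0.5839 -0.0594  0.0855] [ 0.4766 -0.0481  0.059 ] 0.1078722744658817
contact True 0.08375584344281013 1.383674532238476
[[0.084  0.0822 0.0806 0.079  0.0775 0.0761 0.0747 0.0738]
 [0.7484 2.428  3.5868 4.3774 5.8089 6.6991 7.3674 8.1073]]
hold F 8.176450453011611 z 0.07379923462756541 k N/mm -0.7038016709047186 rest 0.08543202177671631 give 0.011632787149150906
after -0.5152805312477501 t 16.0583
contact True 0.08178695653823327 3.3681421293403737
[[0.0819 0.0804 0.0798 0.0793]
 [2.7321 5.9965 6.7917 8.161 ]]
hold F 7.6556596183620895 z 0.07929232102020631 k N/mm -2.0151649609225295 rest 0.08329937310246462 give 0.004007052082258308
after 0.022919058955641808 t 21.1
```

The slack clip is the middle one: 0.70 N/mm and about 11.6 mm of give, against about 4 mm for the others. Next I'll look at the collar from close up.

```bash
python3 - <<'E'
from press import *
move_straight([.584,-.06,.2],v=.2)
goto([.454,-.287,.16],down(YP)); command_gripper(.055); hold(.2)
m=camera_model('wrist'); p,d=camera('wrist'); save('w3.png',p)
r=p.astype(int); mk=(r[...,0]>r[...,1]*1.5)&(r[...,0]<170)
for c,s in blobs(mk,300,6000):
    print('ring',c,s,at_z(m,c,.02), at_z(m,(s[0]+s[2]/2,s[1]+s[3]/2),.02))
print(m['position'],read_state()['width'],read_state()['time_s'])
E
```

```text
ring [366.1693 167.2713] [348 151  39  37 833] [ 0.4322 -0.2085  0.02  ] [ 0.4343 -0.2074  0.02  ]
[ 0.3735 -0.2781  0.3269] 0.05507386587165953 23.9833
```

View pics/w3.png

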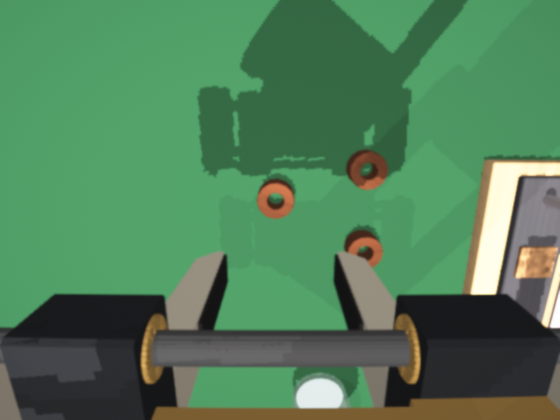

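The target collar is at (276,199), outermost on the image's left. The neighbours are at (367,170) and (364,248). The board edge is at far right.

```bash
python3 - <<'E'
from press import *
m=camera_model('wrist'); p,d=camera('wrist'); r=p.astype(int)
mk=((r[...,0]>r[...,1]*1.2)&(r[...,2]<r[...,0]*.8))[165:235,245:310]
cs,_=cv2.findContours(mk.astype(np.uint8),cv2.RETR_EXTERNAL,cv2.CHAIN_APPROX_NONE)
c=max(cs,key=len); (e,ax,_)=cv2.fitEllipse(c); e=np.array(e)+[245,165]
w=at_z(m,e,.0205); print(e,ax,w)
x,y=w[:2]; np.save('ring.npy',w)
move_straight([x,y,.10],v=.2); move_straight([x,y,.006],v=.08,contact_N=8)
print(read_state()['position']); command_gripper(.0); hold(.2); print('width',read_state()['width'])
move_straight([x,y,.12],v=.15); print(read_state()['width'],read_state()['position'])
goto([.4851,.0369,.18],down(YP)); hold(.3)
m=camera_model('wrist'); p,d=camera('wrist'); save('w4.png',p); np.savez('w4.npz',p=p,d=d,**m)
print(read_state()['width'],read_state()['time_s'])
E
```

```text
[275.4597 198.6407] (35.479549407958984, 37.81550216674805) [ 0.4521 -0.2907  0.0205]
[ 0.4525 -0.291   0.0065]
width 0.03341463230441615
0.03360417496126173 [ 0.4516 -0.2902  0.119 ]
0.03373765474244164 29.025
```

View pics/w4.png

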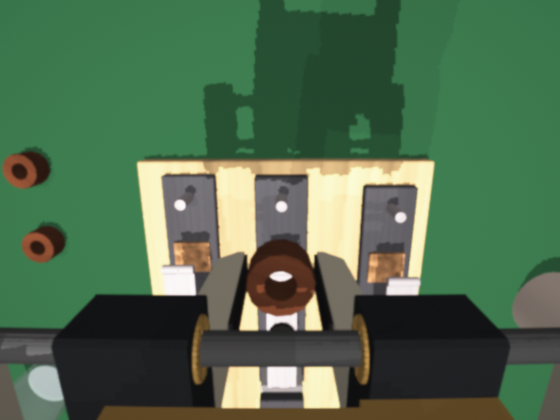

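The ring is held level at (281,278). The middle stud top is at (281,206), with the other studs at (180,205) and (400,217). I'll measure the stud, and the ring's far top rim to get its offset from the TCP.

```bash
python3 - <<'E'
from press import *
f=np.load('w4.npz'); m={k:f[k] for k in('mtx','dist','position','rotation')}; p=f['p']; d=f['d']
g=cv2.cvtColor(p,cv2.COLOR_RGB2GRAY)
b=max(blobs(g[196:217,270:293]>110,8,300),key=lambda b:b[1][4]); c=b[0]+[270,196]
dz=np.median(d[205:208,280:283]); print('stud px',c,b[1],at_z(m,c,.059),'depth pt',m['position']+ray(m,c)*dz)
print('plate', [ (m['position']+ray(m,q)*d[q[1],q[0]])[2].round(4) for q in((265,225),(298,225),(270,190),(290,235))])
s=read_state()['position']; zt=s[2]+.0155
r=p.astype(int); mk=((r[...,0]>r[...,1]*1.3)&(r[...,2]<r[...,0]*.8)); mk[:238]=0; mk[325:]=0; mk[:,:240]=0; mk[:,322:]=0
ys,xs=np.nonzero(mk); print('red',xs.min(),xs.max(),ys.min(),ys.max())
bot=[(u,np.nonzero(mk[:,u])[0].max()) for u in range(268,295,3)]
ax=R.from_euler('z',YP).apply([1,0,0]); 
W=np.array([at_z(m,(u,v+.5),zt) for u,v in bot])[:,:2]
# circle of radius 17mm through far-rim points
from scipy.optimize import least_squares
q=least_squares(lambda k:np.linalg.norm(W-k,axis=1)-.017,s[:2]).x
print('bot',bot,'ring centre',q,'tcp',s)
for u,v in[(281,312),(250,275),(312,275)]: print('d',(m['position']+ray(m,(u,v))*d[v,u]))
cv2.imwrite('pics/w4c.png',cv2.cvtColor(cv2.resize(p[180:330,210:350],None,fx=4,fy=4,interpolation=cv2.INTER_CUBIC),cv2.COLOR_RGB2BGR))
E
```

```text
stud px [280.977  206.8678] [  4   4  15  17 174] [0.4861 0.0371 0.059 ] depth pt [0.4855 0.0371 0.0612]
plate [np.float64(0.0298), np.float64(0.031), np.float64(0.0295), np.float64(0.0324)]
red 245 316 240 315
bot [(268, np.int64(312)), (271, np.int64(313)), (274, np.int64(314)), (277, np.int64(315)), (280, np.int64(315)), (283, np.int64(314)), (286, np.int64(314)), (289, np.int64(314)), (292, np.int64(313))] ring centre [0.4858 0.037 ] tcp [0.4852 0.0363 0.1798]
d [0.5003 0.0354 0.1964]
d [0.4793 0.0228 0.1956]
d [0.4826 0.052  0.1952]
```

View pics/w4c.png

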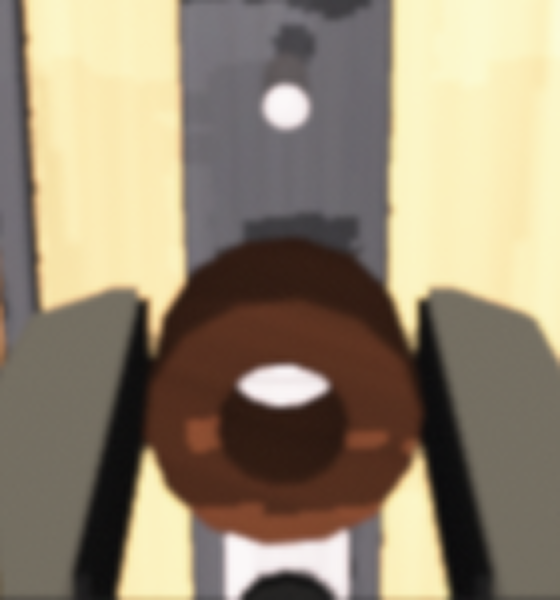

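The crop shows the ring level between the pads, with the stud straight ahead of it on the clip's axis. The ring and stud measurements agree within 1 mm, so I'll lower it with contact detection.

```bash
python3 - <<'E'
from press import *
x,y=.4852,.0370
move_straight([x,y,.075],v=.1); hold(.2); f0=read_state()['wrist_force']
h=move_straight([x,y,.032],v=.025,contact_N=4); hold(.1); s=read_state(); print(h,s['position'],s['wrist_force']-f0,s['time_s'])
E
```

```text
True [0.4851 0.037  0.0363] [-0.9033  0.2643  5.9921] 31.9083
```

```bash
python3 - <<'E'
from press import *
command_gripper(.055); hold(.2)
x,y=read_state()['position'][:2]
move_straight([x,y,.18],v=.1); hold(.5)
m=camera_model('wrist'); p,d=camera('wrist'); 
s=read_state(); print(s['position'],s['time_s'])
q=[(u,v) for u,v in((265,205),(298,205),(281,190))]
for u,v in q+[(281,206),(281,200)]: print((u,v),m['position']+ray(m,(u,v))*d[v,u])
cv2.imwrite('pics/w5c.png',cv2.cvtColor(cv2.resize(p[150:300,210:350],None,fx=4,fy=4,interpolation=cv2.INTER_CUBIC),cv2.COLOR_RGB2BGR))
p,d=camera('side'); cv2.imwrite('pics/s5c.png',cv2.cvtColor(cv2.resize(p[150:380,150:430],None,fx=2.5,fy=2.5),cv2.COLOR_RGB2BGR))
E
```

```text
[0.4844 0.0371 0.18  ] 34.8333
(265, 205) [0.4837 0.0244 0.0531]
(298, 205) [0.4871 0.0528 0.0516]
(281, 190) [0.4717 0.0395 0.0539]
(281, 206) [0.4837 0.0383 0.0614]
(281, 200) [0.4804 0.0386 0.0542]
```

View pics/w5c.png

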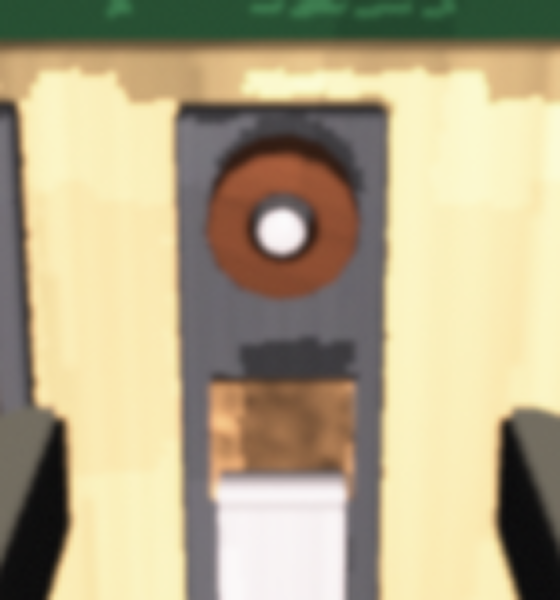

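View pics/s5c.png

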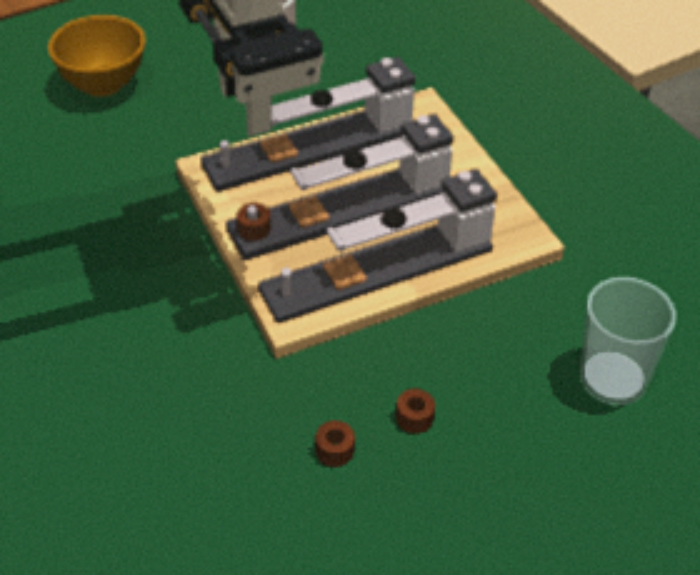

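The ring sits flat and centred over the middle stud, at crop pixel (282,225). Its top is at about 0.053 and the stud tip stands out above it. The bowl and tumbler look undisturbed and the gripper is clear.

```bash
python3 -c "
from cell import *
sign_off()"
```

```text
the job is handed in; nothing more can be done
```

The wooden ring is on the stud of the middle clip, which is the slack one, and the job is handed in at about 35 s of the 72 s allowed. No verdict was reported.

| Clip | Force held | Give | Stiffness |
|---|---|---|---|
| Left | about 7.2 N | about 4.1 mm | 1.8 N/mm |
| Middle | about 8.2 N | about 11.6 mm | 0.7 N/mm |
| Right | about 7.7 N | about 4.0 mm | 2.0 N/mm |

- **Give figures:** they come from the robot's own positions. The middle reading is slightly under the stated 12 mm, but it is nearly three times the others.
- **Ring choice:** I took the ring farthest to the robot's right of the three. It met the foot plate at a reading of about 6 N.
- **Last checks:** after release the ring lies flat, centred on the stud within about 1–2 mm. The gripper is clear, and the bowl and tumbler look untouched. The mug was outside the last pictures I viewed, but the arm never came near it.
- **Disagreements:**
  - The clips stand about 11 mm higher than I first took from the description. Because of that, the left press landed about 4 mm off the pad's centre, though still on the pad.
  - The two fixed cameras also differed by about 1 cm on positions, so I used the wrist camera for the fine ones.

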